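Fetch the boxed-in moisture tin for weighing

ROBOT

A 7-joint arm with a two-finger parallel gripper is mounted at the origin on the work surface. World frame = base frame: x ahead of the robot, y to its left, z up, the work surface at z = 0. Lengths are in m, angles in rad, forces in N, time in s.
With the tool pointing down it reaches from about 0.425 to 0.875 m from the base axis. Payload 8.4 kg.
Tool frame: the origin (TCP) lies midway between the tips of the shut fingers; the grasp point (between the pads) lies hold_point_z behind it (hold_point_z is the distance from the TCP to the grasp point, in m); z points along the fingers, y is the line along which they close (so a half turn about z gives the same grasp; the last joint's range is limited). The gripper opens to 87 mm and grips with 3 to 60 N. Pads are 19 mm wide; open, the fingers measure 117 mm over their backs; the gripper's body (75 mm by 190 mm) begins 51 mm behind the grasp point.
Start: joints at [-1.201, 0.333, 0.04, 1.465, -0.013, 1.343, -0.059], TCP at [0.294, 0.58, 0.223] pointing down, gripper open.
Joint ranges: [-2.58, 2.58], [-0.38, 2.09], [-1.3, 1.39], [0.25, 2.4], [-1.5, 4.64], [0.08, 2.09], [-2.65, 2.65]. Speed limits (rad/s): [2.22, 2.22, 2.79, 2.79, 3.14, 3.14, 3.14].

INTERFACE

Orientations are given as a unit quaternion [x, y, z, w].
In Python, from cell import * gives the robot as it stands.
- The arm moves only by the shell command python3 -m handwheel 'ROWS' [OPENING] [FORCE]. ROWS is JSON, a list of rows, each an object with "dp": the shift along the tool's x, y, z in m, a list of three; "yaw": the turn about the tool's z in degrees. A call has exactly 5 rows; each row is the pose to reach, as a shift and turn from the pose commanded when the call began, along the tool's axes at that moment; what a row does not reach only later rows make up. A row lasts 1/8 s, in which the tool goes at most 62.5 mm and 10.7 degrees, less where a joint would pass 70% of its speed; a pose out of reach is approached as far as the arm can. A call with a gripper value outside its range is refused whole. OPENING is the finger opening in m, from 0 to 0.087, set as the call begins (- or left out, the last holds). The fingers move at their own pace and stop on an object; FORCE is the grip in N (left out, the last holds). Time passes only in rows, so rows that repeat a pose let the fingers close, or fill a call up. It gives the time, the measured TCP pose, the force, the opening and the grip force at its end, in the units of the state.
- read_state(): the state, without advancing time (a new reading comes with each control period).
- snapshot(name): name is "side" or "top" or "wrist"; returns a dict with "img" (384x512x3 uint8, red, green, blue), "vfov" (degrees; the focal length in pixels is half the picture's height over the tangent of half this angle, whatever the lens; pixels are square), "cx", "cy" (the principal point, pixels), "extrinsics" (4x4, takes a point from camera to world coordinates). Camera axes: x right, y up, looking along -z (the intrinsics and any distortion apply to the point x, -y, -z); pixel columns grow to the right and rows downward; lengths in m; the calibration is good to about 2 mm. A picture is of the moment at which its call begins. There is no depth.
- job_done(): hands the job in; it is judged then, once.
The state is a dict: "time_s": time; "joint_pos": joint angles; "joint_vel": joint speeds; "effort": joint torques, N m; "eef_pos": TCP position; "tool_rot": TCP orientation; "wrist_force": force on the tool from outside, world axes, zero at the start; "wrist_torque": the same for the moment, N m; "gripper_width": finger opening in m; "finger_force": force on a finger pad.
Only numpy, scipy, OpenCV 4.12 (cv2) and the standard library are available. Lean on these libraries where they do the work, as an engineer would, in place of code of your own. Each camera call takes 0.05 s, during which the arm holds its last target. There are 200 camera calls.

TASK

The small aluminium moisture tin in the grey bottle tray is boxed in by the amber bottle, the square white bottle and the conical flask: first stand all three in the steel tray, then stand the tin in the middle of the balance pan, and then put each of the three back on the place in the bottle tray where it stood at the start. Keep them upright and set them down without dropping them, and leave the two little vials in the bottle tray where they are.

Things in the scene. Friction and masses are not known exactly. Their poses are not given: they have to be found in the camera images.
- amber_bottle: round amber glass bottle with a paper band and a black screw cap, loose, rigid, about 240 g. Origin: centre of its underside, z up. Body 58 mm in diameter up to z = 86 mm, shoulder narrowing to a neck 28 mm in diameter at z = 100 mm, cap 34 mm in diameter from z = 108 to 134 mm (top). Lift it by the cap. At the start it stands on one of three places in the bottle tray (back left, back right or front middle: it changes), and must return to that same place
- square_bottle: square white plastic bottle with a round white screw cap, loose, rigid, about 180 g. Origin: centre of its underside, z up. Body 50 x 50 mm up to z = 82 mm (faces along its x and y), neck 28 mm in diameter from z = 91 mm, cap 34 mm in diameter from z = 100 to 126 mm (top). Lift it by the cap. Starts on another of the three places and must return there
- flask: conical laboratory flask of clear glass with a dark rubber stopper, loose, rigid (stopper fixed in it), about 200 g. Origin: centre of its underside, z up. Base 62 mm in diameter, cone from z = 8 mm up to z = 74 mm, straight neck 28 mm in diameter from z = 74 to 108 mm, stopper 29 to 31 mm in diameter from z = 108 to 126 mm (top). Lift it by the neck or stopper. Starts on the last of the three places and must return there
- tin: low round aluminium moisture tin with its flat lid on (one rigid piece), loose, about 60 g, 52 mm in diameter, 40 mm tall. Origin: centre of its underside, z up. At the start it stands on the back middle place of the bottle tray, with only 4 to 13 mm between it and the vessels at its left, right and front
- bottle_tray: grey plastic bottle tray, fixed, 164 mm (its x) by 224 mm (its y), floor 4 mm thick, rim 16 mm tall and 4 mm thick. Origin: centre of its underside; x points to its back row (away from the robot at yaw 0), y to its left. Six places marked by flat printed rings at x = -32 and +32 mm, y = -64, 0 and +64 mm, top of the floor at z = 4 mm. The tin stands at (32, 0), the three tall vessels at (32, 64), (32, -64) and (-32, 0) in changing order, the vials at (-32, 64) and (-32, -64)
- steel_tray: empty stainless steel instrument tray, fixed, 280 mm (its x) by 150 mm (its y), floor 3 mm thick, rim 18 mm tall (21 mm with its bead) and 3 mm thick. Origin: centre of its underside, z up. The side area: the three vessels fit in a row along its x, 85 mm apart
- pan: round steel weighing pan of a white laboratory balance, rigid and fixed, 120 mm in diameter, 4 mm thick. Origin: centre of the pan's underside, z up, 78 mm above the bench; the top face is 4 mm higher. The balance under it is 250 mm (x) by 190 mm (y); its centre lies 30 mm from the pan's centre towards the pan's -x, where its display is; all of it is lower than the pan's top. Balance and bottle tray stand on either side of the steel tray and change sides
- vial_a: small slim glass vial with a white cap, loose, 26 mm in diameter, 45 mm tall. Origin: centre of its underside. Stands in a front corner place of the bottle tray; leave it alone
- vial_b: squat glass vial with a white cap, loose, 34 mm in diameter, 34 mm tall. Origin: centre of its underside. Stands in the other front corner place of the bottle tray; leave it alone
There are look-alikes about, which are no part of the job. Leave any red look-alike of the flask alone.

How it is judged:
By the outcome, as a careful person would: the job done as asked, in the order asked, and still so for the second after the job is handed in, with the robot touching nothing.
It also fails if it takes over 134 s, if anything falls off the work surface, if the arm or the gripper's body presses on something with over 40 N, if the wrist force passes 120 N, or if a joint passes its speed limit or range.

## Working session

There is one attempt and no reset: what is moved stays moved. The work goes in short steps, Python scripts to look and compute and a shell command to move; the robot and the scene stay as the last step left them, time stands still between calls to the robot, and variables do not carry over. Pictures are saved under pics/ and viewed, at most 14 in all, crops included, and the job is handed in when it is done.

```bash
ls; mkdir -p pics
python3 - <<'E'
from cell import *
import cv2
s=read_state(); print({k:s[k] for k in('time_s','eef_pos','tool_rot','gripper_width')})
try: print(hold_point_z)
except Exception as e: print(e)
for n in('side','top'):
    d=snapshot(n); cv2.imwrite(f'pics/{n}0.png',d['img'][...,::-1]); print(n,{k:v for k,v in d.items() if k!='img'})
E
```

```text
pics
{'time_s': 0.0, 'eef_pos': array([0.29350306, 0.579421  , 0.22166686]), 'tool_rot': array([ 2.32273628e-01,  9.72650143e-01, -8.04106357e-04, -1.25123748e-04]), 'gripper_width': 0.0870272784596586}
0.0187
side {'vfov': 48.62281333006035, 'cx': 256.6200426726186, 'cy': 189.640332301795, 'extrinsics': array([[-0.99358488,  0.04221554, -0.10491394,  0.30245807],
       [-0.11174399, -0.50913633,  0.85340113,  1.04029667],
       [-0.01738871,  0.85964996,  0.51058749,  0.69648501],
       [ 0.        ,  0.        ,  0.        ,  1.        ]])}
top {'vfov': 56.98895146219067, 'cx': 256.87892395732473, 'cy': 194.05819118515845, 'extrinsics': array([[ 0.02734509,  0.99303293, -0.11462041,  0.34108332],
       [-0.99927177,  0.02410258, -0.02958048, -0.00286627],
       [-0.02661174,  0.11534582,  0.99296886,  1.00684012],
       [ 0.        ,  0.        ,  0.        ,  1.        ]])}
```

View pics/top0.png

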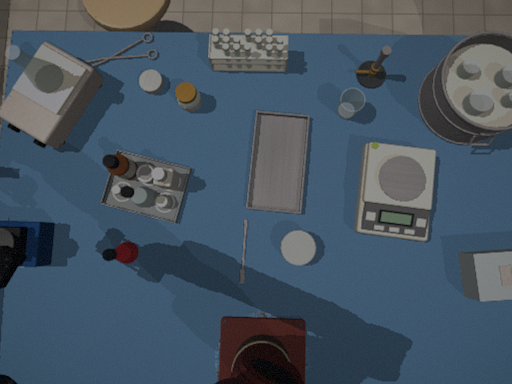

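View pics/side0.png

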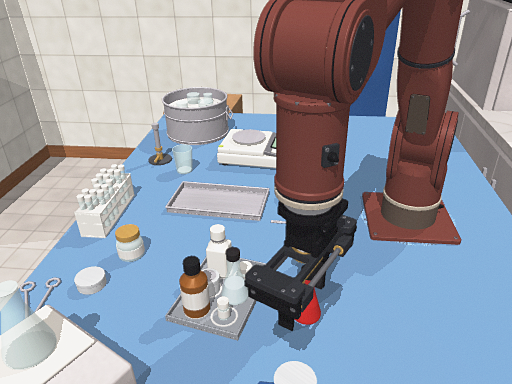

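```bash
cat > h.py <<'E'
from cell import *
import cv2, numpy as np
from scipy.spatial.transform import Rotation as R
def ray(d,u,v):
    f=192/np.tan(np.radians(d['vfov'])/2); E=d['extrinsics']
    w=E[:3,:3]@np.array([(u-d['cx'])/f,-(v-d['cy'])/f,-1.]); return E[:3,3],w
def onz(d,u,v,z):
    o,w=ray(d,u,v); return o+w*(z-o[2])/w[2]
def proj(d,p):
    f=192/np.tan(np.radians(d['vfov'])/2); E=d['extrinsics']
    c=E[:3,:3].T@(np.array(p)-E[:3,3]); return np.array([d['cx']+f*c[0]/-c[2], d['cy']+f*c[1]/c[2]])
def two(d1,p1,d2,p2):
    o,a=ray(d1,*p1); q,b=ray(d2,*p2)
    t=np.linalg.lstsq(np.c_[a,-b],q-o,rcond=None)[0]
    x,y=o+a*t[0],q+b*t[1]; return (x+y)/2, np.linalg.norm(x-y)
def tool(dx,dy,dz):
    "world shift -> tool shift in mm"
    return np.round(1000*R.from_quat(read_state()['tool_rot']).inv().apply([dx,dy,dz]),1)
E
python3 - <<'E'
from h import *
t=cv2.imread('pics/top0.png')
a=cv2.resize(t[140:235,90:205],None,fx=5,fy=5,interpolation=cv2.INTER_CUBIC)
b=cv2.resize(t[100:225,235:325],None,fx=3.8,fy=3.8,interpolation=cv2.INTER_CUBIC)[:475]
c=cv2.resize(cv2.imread('pics/side0.png')[210:345,150:340],None,fx=4,fy=4,interpolation=cv2.INTER_CUBIC)
cv2.imwrite('pics/c1.png',a);cv2.imwrite('pics/c2.png',c)
g=cv2.cvtColor(t,cv2.COLOR_BGR2HSV)
# low-saturation = not blue cloth
m=((g[...,1]<90)&(g[...,2]>50)).astype(np.uint8)*255
m=cv2.morphologyEx(m,cv2.MORPH_CLOSE,np.ones((5,5)))
d=snapshot('top')
for c in cv2.findContours(m,cv2.RETR_EXTERNAL,cv2.CHAIN_APPROX_NONE)[0]:
    if cv2.contourArea(c)>1500:
        r=cv2.minAreaRect(c); print(np.round(r[0]),np.round(r[1]),[np.round(onz(d,*p,.02)[:2],3).tolist() for p in cv2.boxPoints(r)])
E
```

```text
[486. 276.] [51. 53.] [[0.31, -0.523], [0.324, -0.666], [0.189, -0.668], [0.175, -0.527]]
[144. 185.] [83. 59.] [[0.418, 0.48], [0.583, 0.45], [0.526, 0.214], [0.365, 0.247]]
[397. 191.] [81. 94.] [[0.356, -0.235], [0.618, -0.27], [0.592, -0.493], [0.333, -0.452]]
[278. 162.] [ 56. 100.] [[0.412, 0.058], [0.701, 0.041], [0.689, -0.121], [0.402, -0.099]]
[256.  74.] [149. 511.] [[1.034, 0.83], [1.047, -0.705], [0.599, -0.681], [0.569, 0.778]]
```

View pics/c1.png

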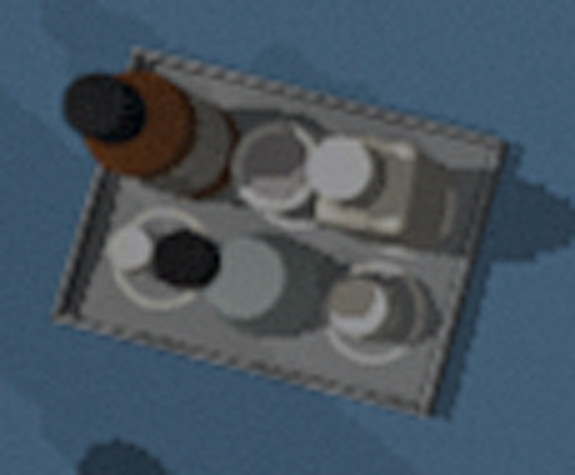

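View pics/c2.png

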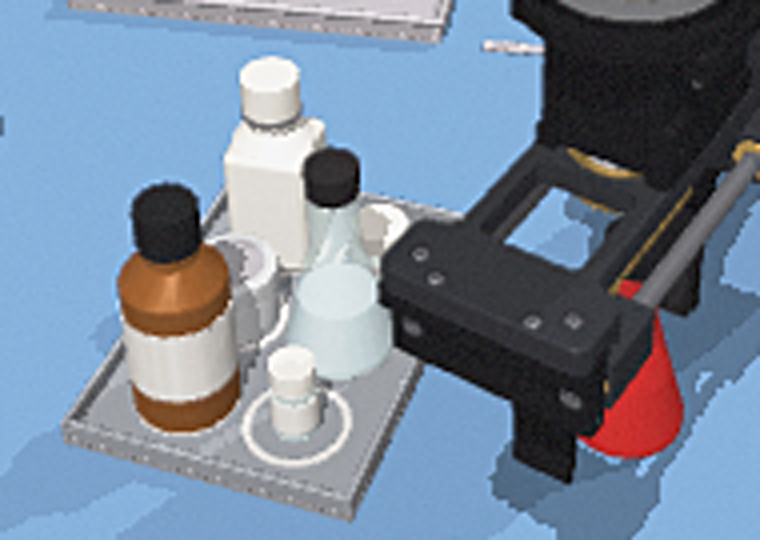

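Top picture: amber bottle back left (cap 111,161), white square bottle back right (cap 158,174), clear flask with dark stopper front middle (127,192), tin (145,173), vials (116,190) and (161,201). The red flask at (125,253) and loose white tins at (150,80), (298,247) are look-alikes outside the tray; the crop confirms the clear flask with the dark stopper inside the tray is the right one.

Run:
```python
from h import *
d=snapshot('top'); sd=snapshot('side')
o=lambda c:(90+c[0]/5-.5,140+c[1]/5-.5); s=lambda c:(150+c[0]/4-.5,210+c[1]/4-.5)
C=[onz(d,*o(c),.016)[:2] for c in((135,52),(500,143),(435,412),(60,318))]
print(np.round(C,3), [np.linalg.norm(C[i]-C[i-1]).round(3) for i in range(4)])
ctr=np.mean(C,0); e=(C[0]-C[1])+(C[3]-C[2]); th=np.arctan2(-e[0],e[1]); print('tray',ctr.round(3),np.degrees(th).round(1))
Rm=np.array([[np.cos(th),-np.sin(th)],[np.sin(th),np.cos(th)]])
for n,p in dict(amber=(32,64),square=(32,-64),flask=(-32,0),tin=(32,0)).items(): print(n,(ctr+Rm@np.array(p)/1000).round(3))
for n,c,z,q in (('amber',(105,105),.138,(166,202)),('square',(340,168),.130,(271,72)),('flask',(186,260),.130,(333,166)),('tin',(277,160),.044,None)):
    print(n,onz(d,*o(c),z).round(3), *(two(d,o(c),sd,s(q)) if q else ''))
# steel tray
t=cv2.imread('pics/top0.png'); g=cv2.cvtColor(t,cv2.COLOR_BGR2HSV)
m=((g[...,1]<90)&(g[...,2]>50)).astype(np.uint8)*255
sub=m.copy(); sub[:,:240]=0; sub[:105]=0; sub[:,320:]=0;sub[220:]=0
c=max(cv2.findContours(sub,0,1)[0],key=cv2.contourArea); r=cv2.minAreaRect(c)
P=[onz(d,*p,.021)[:2] for p in cv2.boxPoints(r)];print('steel',np.mean(P,0).round(3),np.round(P,3))
# pan
g2=cv2.GaussianBlur(cv2.cvtColor(t,6),(3,3),0)[140:215,365:445]
h=cv2.HoughCircles(g2,cv2.HOUGH_GRADIENT,1,50,param1=80,param2=12,minRadius=18,maxRadius=30); print(h)
if h is not None: u,v,rr=h[0,0]; print('pan',onz(d,u+365,v+140,.082).round(3), (onz(d,u+365+rr,v+140,.082)-onz(d,u+365-rr,v+140,.082)).round(3))
```

```text
[[0.574 0.436]
 [0.525 0.221]
 [0.371 0.251]
 [0.419 0.468]] [np.float64(0.159), np.float64(0.22), np.float64(0.157), np.float64(0.223)]
tray [0.472 0.344] -12.6
amber [0.518 0.4  ]
square [0.49  0.275]
flask [0.441 0.351]
tin [0.504 0.337]
amber [0.518 0.396 0.138] [0.51785611 0.39538602 0.13873185] 0.00036568329092694253
square [0.49  0.276 0.13 ] [0.4883213  0.27489644 0.13469992] 0.0009849754028582037
flask [0.441 0.352 0.13 ] [0.44039715 0.35114774 0.13197476] 0.000398022811916293
tin [0.508 0.34  0.044]
steel [ 0.551 -0.03 ] [[ 0.412  0.058]
 [ 0.701  0.041]
 [ 0.689 -0.121]
 [ 0.402 -0.099]]
[[[37.5 36.5 24.3]]]
pan [ 0.503 -0.356  0.082] [ 0.003 -0.126  0.   ]
```

```bash
python3 -m handwheel '[{"dp":[-0.05,-0.03,0.0],"yaw":-5},{"dp":[-0.1,-0.06,0.0],"yaw":-10},{"dp":[-0.15,-0.09,0.0],"yaw":-14.2},{"dp":[-0.2,-0.12,0.0],"yaw":-14.2},{"dp":[-0.25,-0.15,0.0],"yaw":-14.2}]' 0.06 25
cat >> h.py <<'E'
def goto(x,y,z,deg=77.4):
    s=read_state(); p=s['eef_pos']; q=R.from_quat(s['tool_rot']).as_matrix()
    print('t',s['time_s'],'at',p.round(4),'ydir',np.degrees(np.arctan2(q[1,1],q[0,1])).round(1),'tilt',q[:2,2].round(4),'F',np.round(s['wrist_force'],1),'w',round(s['gripper_width'],4),'-> dp mm',tool(x-p[0],y-p[1],z-p[2]))
E
python3 -c "
from h import *
goto(.490,.276,.19)"
```

```text
time_s: 0.88
eef_pos: [0.4497, 0.3313, 0.2227]
tool_rot: [0.11, 0.994, 0.0, 0.0]
wrist_force: [-0.5, 0.8, -0.0]
gripper_width: 0.061
finger_force: 0.0
t 0.875 at [0.4497 0.3313 0.2227] ydir 77.3 tilt [0.0002 0.0003] F [-0.5  0.8 -0. ] w 0.061 -> dp mm [-51.4 -45.1  32.7]
```

```bash
python3 -m handwheel '[{"dp":[-0.025,-0.022,0.01],"yaw":0},{"dp":[-0.045,-0.04,0.02],"yaw":0},{"dp":[-0.0514,-0.0451,0.027],"yaw":0},{"dp":[-0.0514,-0.0451,0.027],"yaw":0},{"dp":[-0.0514,-0.0451,0.027],"yaw":0}]'
python3 - <<'E'
from h import *
goto(.490,.276,.098)
d=snapshot('wrist'); cv2.imwrite('pics/w1.png',d['img'][...,::-1])
for n,p in dict(sq=(.49,.276,.130),am=(.518,.398,.138),fl=(.441,.351,.130),tin=(.506,.338,.044)).items(): print(n,proj(d,p).round(0))
E
```

```text
time_s: 1.5
eef_pos: [0.4885, 0.2793, 0.1958]
tool_rot: [0.109, 0.994, 0.0, -0.0]
wrist_force: [-0.0, 0.6, -0.3]
gripper_width: 0.06
finger_force: 0.0
t 1.5 at [0.4885 0.2793 0.1958] ydir 77.5 tilt [-0.0001  0.0006] F [-0.   0.6 -0.3] w 0.06 -> dp mm [-2.2 -3.  97.8]
sq [254. 205.]
am [402. 210.]
fl [332. 130.]
tin [309. 182.]
```

View pics/w1.png

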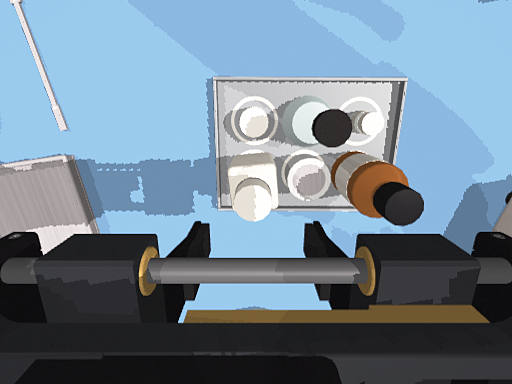

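Run:
```python
from h import *
d=snapshot('wrist'); print(d['extrinsics'][:3,3].round(3))
g=cv2.cvtColor(d['img'],cv2.COLOR_RGB2GRAY); cv2.imwrite('pics/w1crop.png',cv2.resize(d['img'][65:225,200:430,::-1],None,fx=3.4,fy=3.4,interpolation=cv2.INTER_CUBIC))
for n,a,z in (('am',(404,204),.138),('sq',(253,199),.13),('fl',(332,127),.13),('trayBL',(403,207),.016),('FL',(406,77),.016),('FR',(215,78),.016),('BR',(218,210),.016)): print(n,onz(d,*a,z).round(4))
dk=(g<60).astype(np.uint8); dk[225:]=0; dk[:90]=0
for c in cv2.findContours(dk,0,1)[0]:
    if cv2.contourArea(c)>300: print(cv2.minEnclosingCircle(c))
```

```text
[0.411 0.296 0.359]
am [0.5135 0.4001 0.138 ]
sq [0.4842 0.2762 0.13  ]
fl [0.4384 0.3517 0.13  ]
trayBL [0.5742 0.456  0.016 ]
FL [0.4151 0.4703 0.016 ]
FR [0.3687 0.2562 0.016 ]
BR [0.5257 0.2183 0.016 ]
((398.0, 201.5), 25.831281661987305)
((331.478271484375, 126.60869598388672), 19.90178871154785)
```

View pics/w1crop.png

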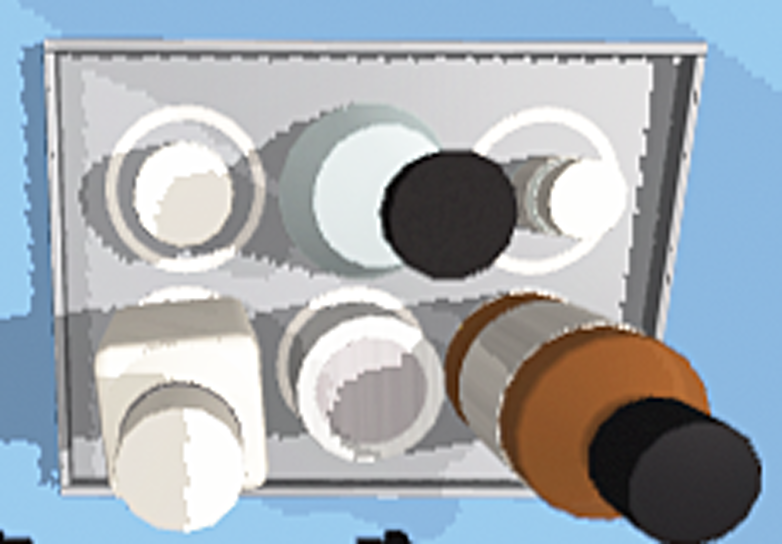

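```bash
python3 -m handwheel '[{"dp":[0,-0.001,0.03],"yaw":0},{"dp":[0,-0.001,0.06],"yaw":0},{"dp":[0,-0.001,0.085],"yaw":0},{"dp":[0,-0.001,0.097],"yaw":0},{"dp":[0,-0.001,0.097],"yaw":0}]'
python3 -c "
from h import *
goto(.488,.276,.098)"
```

```text
time_s: 2.22
eef_pos: [0.4885, 0.2771, 0.0983]
tool_rot: [0.11, 0.994, -0.0, -0.0]
wrist_force: [-0.0, -0.7, -0.9]
gripper_width: 0.0596
finger_force: 0.0
t 2.225 at [0.4885 0.2771 0.0983] ydir 77.4 tilt [-0.0008 -0.0005] F [-0.  -0.7 -0.9] w 0.0596 -> dp mm [ 0.3 -1.2  0.3]
```

```bash
H="python3 -m handwheel"; python3 -m handwheel '[{"dp":[0,-0.001,0],"yaw":0},{"dp":[0,-0.001,0],"yaw":0},{"dp":[0,-0.001,0],"yaw":0},{"dp":[0,-0.001,0],"yaw":0},{"dp":[0,-0.001,0],"yaw":0}]' 0 30
python3 -m handwheel '[{"dp":[0,0,-0.01],"yaw":0},{"dp":[0,0,-0.03],"yaw":0},{"dp":[0,0,-0.055],"yaw":0},{"dp":[0,0,-0.075],"yaw":0},{"dp":[0,0,-0.08],"yaw":0}]'
python3 -c "
from h import *
goto(.636,-.036,.178)"
```

```text
time_s: 2.85
eef_pos: [0.489, 0.2759, 0.0989]
tool_rot: [0.11, 0.994, 0.0, 0.0]
wrist_force: [-0.9, -1.9, 3.6]
gripper_width: 0.0333
finger_force: 30.0
time_s: 3.48
eef_pos: [0.4892, 0.2762, 0.18]
tool_rot: [0.11, 0.994, 0.001, 0.001]
wrist_force: [-0.0, -0.1, -1.9]
gripper_width: 0.0332
finger_force: 30.0
t 3.475 at [0.4892 0.2762 0.18  ] ydir 77.3 tilt [0.0016 0.0013] F [-0.  -0.1 -1.9] w 0.0332 -> dp mm [-211.6 -272.5    1.8]
```

```bash
python3 -m handwheel '[{"dp":[-0.01,-0.013,0],"yaw":0},{"dp":[-0.03,-0.039,0],"yaw":0},{"dp":[-0.058,-0.075,0],"yaw":0},{"dp":[-0.086,-0.111,0],"yaw":0},{"dp":[-0.114,-0.147,0],"yaw":0}]'
python3 -m handwheel '[{"dp":[-0.028,-0.036,0],"yaw":0},{"dp":[-0.055,-0.071,0],"yaw":0},{"dp":[-0.077,-0.1,0],"yaw":0},{"dp":[-0.091,-0.118,0],"yaw":0},{"dp":[-0.0976,-0.1255,0],"yaw":0}]'
python3 -m handwheel '[{"dp":[0,0,0.02],"yaw":0},{"dp":[0,0,0.045],"yaw":0},{"dp":[0,0,0.062],"yaw":0},{"dp":[0,0,0.07],"yaw":0},{"dp":[0,0,0.07],"yaw":0}]'
python3 - <<'E'
from h import *
goto(.636,-.036,.0975)
a=[]
for n in('top','side'):
    d=snapshot(n);print(n,proj(d,(.636,-.036,.003)),proj(d,(.551,-.03,.003)),proj(d,(.466,-.024,.003)));a.append(d['img'][...,::-1])
cv2.imwrite('pics/p1.png',np.hstack([cv2.resize(a[0][90:230,220:340],None,fx=3,fy=3),cv2.resize(a[1][120:260,140:280],None,fx=3,fy=3)]))
E
```

```text
time_s: 4.1
eef_pos: [0.5678, 0.1045, 0.1774]
tool_rot: [0.111, 0.994, -0.001, -0.001]
wrist_force: [1.0, 0.2, -1.6]
gripper_width: 0.0331
finger_force: 30.0
time_s: 4.72
eef_pos: [0.635, -0.0394, 0.1774]
tool_rot: [0.112, 0.994, -0.001, -0.001]
wrist_force: [0.6, 0.6, -2.3]
gripper_width: 0.0329
finger_force: 30.0
time_s: 5.35
eef_pos: [0.6352, -0.0361, 0.1081]
tool_rot: [0.11, 0.994, -0.0, -0.0]
wrist_force: [0.2, -0.2, -2.4]
gripper_width: 0.0332
finger_force: 30.0
t 5.35 at [ 0.6352 -0.0361  0.1081] ydir 77.4 tilt [-0.0009 -0.0001] F [ 0.2 -0.2 -2.4] w 0.0332 -> dp mm [-0.8  0.2 10.6]
top [280.20057655 133.50240227] [277.53430426 162.15301049] [274.81755359 191.34603751]
side [191.91495497 200.72127383] [218.74074928 203.02418529] [246.15517771 205.37762916]
```

View pics/p1.png

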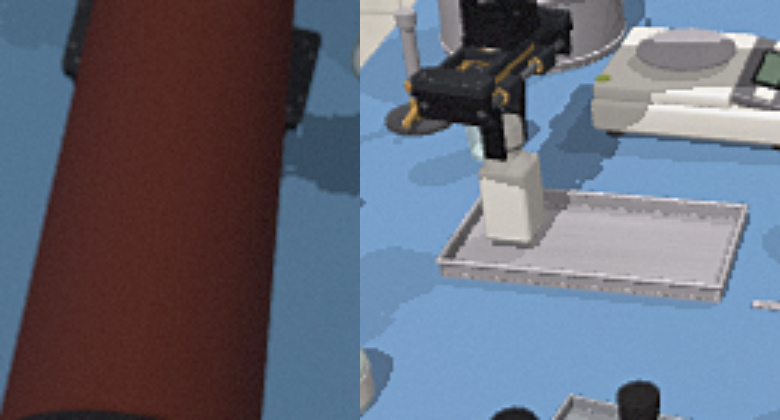

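The bottle hangs upright inside the steel tray (left part of it, side view base about (173,198)), clear of the rims.

```bash
python3 -m handwheel '[{"dp":[0,0,0.003],"yaw":0},{"dp":[0,0,0.006],"yaw":0},{"dp":[0,0,0.008],"yaw":0},{"dp":[0,0,0.0095],"yaw":0},{"dp":[0,0,0.0103],"yaw":0}]'
python3 -c "
from h import *
goto(.636,-.036,.0975)"
```

```text
time_s: 6.08
eef_pos: [0.6355, -0.0364, 0.0982]
tool_rot: [0.11, 0.994, -0.0, -0.0]
wrist_force: [-0.4, -0.5, -2.3]
gripper_width: 0.0335
finger_force: 30.0
t 6.075 at [ 0.6355 -0.0364  0.0982] ydir 77.3 tilt [-0.0001 -0.    ] F [-0.4 -0.5 -2.3] w 0.0335 -> dp mm [-0.4  0.5  0.7]
```

```bash
python3 -m handwheel '[{"dp":[0,0,0.0005],"yaw":0},{"dp":[0,0,0.001],"yaw":0},{"dp":[0,0,0.0013],"yaw":0},{"dp":[0,0,0.0013],"yaw":0},{"dp":[0,0,0.0013],"yaw":0}]'
```

```text
time_s: 6.7
eef_pos: [0.636, -0.0367, 0.0981]
tool_rot: [0.11, 0.994, 0.0, 0.001]
wrist_force: [-2.0, -0.5, 7.0]
gripper_width: 0.0333
finger_force: 30.0
```

```bash
python3 -m handwheel '[{"dp":[0,0,0],"yaw":0},{"dp":[0,0,0],"yaw":0},{"dp":[0,0,0],"yaw":0},{"dp":[0,0,0],"yaw":0},{"dp":[0,0,-0.01],"yaw":0}]' 0.06
python3 -m handwheel '[{"dp":[0,0,-0.015],"yaw":0},{"dp":[0,0,-0.04],"yaw":0},{"dp":[0,0,-0.065],"yaw":0},{"dp":[0,0,-0.08],"yaw":0},{"dp":[0,0,-0.08],"yaw":0}]'
python3 -c "
from h import *
goto(.440,.352,.188)"
```

```text
time_s: 7.32
eef_pos: [0.6349, -0.0363, 0.1065]
tool_rot: [0.11, 0.994, -0.0, -0.001]
wrist_force: [-0.7, 0.5, -0.2]
gripper_width: 0.0596
finger_force: 0.0
time_s: 7.95
eef_pos: [0.6362, -0.0365, 0.1885]
tool_rot: [0.11, 0.994, 0.0, 0.001]
wrist_force: [0.4, 0.3, -0.4]
gripper_width: 0.06
finger_force: 0.0
t 7.95 at [ 0.6362 -0.0365  0.1885] ydir 77.3 tilt [0.0025 0.0003] F [ 0.4  0.3 -0.4] w 0.06 -> dp mm [2.766e+02 3.360e+02 1.000e-01]
```

```bash
python3 -m handwheel '[{"dp":[0.015,0.018,0],"yaw":0},{"dp":[0.045,0.055,0],"yaw":0},{"dp":[0.08,0.097,0],"yaw":0},{"dp":[0.115,0.14,0],"yaw":0},{"dp":[0.15,0.182,0],"yaw":0}]'
python3 -m handwheel '[{"dp":[0.035,0.042,0],"yaw":0},{"dp":[0.07,0.085,0],"yaw":0},{"dp":[0.1,0.122,0],"yaw":0},{"dp":[0.12,0.146,0],"yaw":0},{"dp":[0.1266,0.154,0],"yaw":0}]'
python3 -m handwheel '[{"dp":[0,0,0.0],"yaw":0},{"dp":[0,0,0.02],"yaw":0},{"dp":[0,0,0.04],"yaw":0},{"dp":[0,0,0.04],"yaw":0},{"dp":[0,0,0.04],"yaw":0}]'
python3 - <<'E'
from h import *
goto(.440,.352,.082)
d=snapshot('wrist');cv2.imwrite('pics/w2.png',d['img'][...,::-1]); 
for n,p in dict(am=(.516,.399,.138),fl=(.440,.352,.130)).items(): print(n,proj(d,p).round(0))
E
```

```text
time_s: 8.57
eef_pos: [0.5275, 0.1754, 0.186]
tool_rot: [0.11, 0.994, -0.0, -0.001]
wrist_force: [0.5, 0.4, 0.8]
gripper_width: 0.06
finger_force: 0.0
time_s: 9.2
eef_pos: [0.4375, 0.3536, 0.1859]
tool_rot: [0.109, 0.994, -0.0, -0.001]
wrist_force: [0.6, -0.4, -1.0]
gripper_width: 0.0597
finger_force: 0.0
time_s: 9.82
eef_pos: [0.4402, 0.3513, 0.1477]
tool_rot: [0.111, 0.994, 0.0, 0.0]
wrist_force: [0.0, 0.7, 0.7]
gripper_width: 0.0597
finger_force: 0.0
t 9.825 at [0.4402 0.3513 0.1477] ydir 77.3 tilt [0.0007 0.0002] F [0.  0.7 0.7] w 0.0597 -> dp mm [ 0.4  0.6 65.7]
am [343. 308.]
fl [259. 225.]
```

View pics/w2.png

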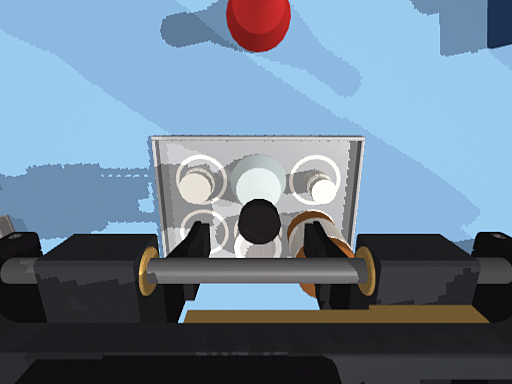

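Stopper at (260,221), centred between the fingers. Go down and grip the neck.

```bash
python3 -m handwheel '[{"dp":[0,0,0.02],"yaw":0},{"dp":[0,0,0.04],"yaw":0},{"dp":[0,0,0.055],"yaw":0},{"dp":[0,0,0.064],"yaw":0},{"dp":[0,0,0.065],"yaw":0}]'
python3 -m handwheel '[{"dp":[0,0,0],"yaw":0},{"dp":[0,0,0],"yaw":0},{"dp":[0,0,0],"yaw":0},{"dp":[0,0,0],"yaw":0},{"dp":[0,0,0],"yaw":0}]' 0 30
python3 -c "
from h import *
goto(.440,.352,.082)"
python3 -m handwheel '[{"dp":[0,0,-0.01],"yaw":0},{"dp":[0,0,-0.03],"yaw":0},{"dp":[0,0,-0.055],"yaw":0},{"dp":[0,0,-0.075],"yaw":0},{"dp":[0,0,-0.08],"yaw":0}]'
python3 -c "
from h import *
goto(.466,-.024,.161)"
```

```text
time_s: 10.5
eef_pos: [0.4392, 0.3519, 0.0818]
tool_rot: [0.11, 0.994, -0.0, -0.0]
wrist_force: [-0.0, 0.5, 0.8]
gripper_width: 0.0602
finger_force: 0.0
time_s: 11.12
eef_pos: [0.4394, 0.3523, 0.0822]
tool_rot: [0.11, 0.994, 0.0, 0.0]
wrist_force: [0.2, 1.0, 1.3]
gripper_width: 0.029
finger_force: 30.0
t 11.125 at [0.4394 0.3523 0.0822] ydir 77.3 tilt [0.0004 0.0005] F [0.2 1.  1.3] w 0.029 -> dp mm [-0.6 -0.2  0.2]
time_s: 11.75
eef_pos: [0.4397, 0.3523, 0.1634]
tool_rot: [0.11, 0.994, 0.001, 0.001]
wrist_force: [0.3, -0.4, -2.4]
gripper_width: 0.029
finger_force: 30.0
t 11.75 at [0.4397 0.3523 0.1634] ydir 77.3 tilt [0.0013 0.0013] F [ 0.3 -0.4 -2.4] w 0.029 -> dp mm [-108.2 -361.4    2. ]
```

```bash
python3 -m handwheel '[{"dp":[-0.005,-0.015,0],"yaw":0},{"dp":[-0.014,-0.045,0],"yaw":0},{"dp":[-0.026,-0.085,0],"yaw":0},{"dp":[-0.038,-0.125,0],"yaw":0},{"dp":[-0.05,-0.167,0],"yaw":0}]'
python3 -m handwheel '[{"dp":[-0.014,-0.045,0],"yaw":0},{"dp":[-0.028,-0.09,0],"yaw":0},{"dp":[-0.043,-0.14,0],"yaw":0},{"dp":[-0.053,-0.175,0],"yaw":0},{"dp":[-0.0582,-0.1944,0],"yaw":0}]'
python3 -m handwheel '[{"dp":[0,0,0.015],"yaw":0},{"dp":[0,0,0.04],"yaw":0},{"dp":[0,0,0.06],"yaw":0},{"dp":[0,0,0.07],"yaw":0},{"dp":[0,0,0.07],"yaw":0}]'
python3 -c "
from h import *
goto(.466,-.024,.081)"
```

```text
time_s: 12.38
eef_pos: [0.4506, 0.1753, 0.1608]
tool_rot: [0.111, 0.994, -0.001, -0.001]
wrist_force: [1.2, -0.5, -3.1]
gripper_width: 0.0292
finger_force: 30.0
time_s: 13.0
eef_pos: [0.4642, -0.0276, 0.1609]
tool_rot: [0.112, 0.994, -0.0, -0.001]
wrist_force: [0.4, 0.8, -2.1]
gripper_width: 0.0294
finger_force: 30.0
time_s: 13.62
eef_pos: [0.4647, -0.024, 0.091]
tool_rot: [0.11, 0.994, -0.0, -0.001]
wrist_force: [-0.8, 0.8, -1.7]
gripper_width: 0.0296
finger_force: 30.0
t 13.625 at [ 0.4647 -0.024   0.091 ] ydir 77.4 tilt [-0.0021 -0.0005] F [-0.8  0.8 -1.7] w 0.0296 -> dp mm [-1.3  0.3 10. ]
```

```bash
python3 -m handwheel '[{"dp":[0,0,0.003],"yaw":0},{"dp":[0,0,0.006],"yaw":0},{"dp":[0,0,0.0085],"yaw":0},{"dp":[0,0,0.01],"yaw":0},{"dp":[0,0,0.0105],"yaw":0}]'
python3 -m handwheel '[{"dp":[0,0,0.0003],"yaw":0},{"dp":[0,0,0.0005],"yaw":0},{"dp":[0,0,0.0005],"yaw":0},{"dp":[0,0,0.0005],"yaw":0},{"dp":[0,0,0.0005],"yaw":0}]'
```

```text
time_s: 14.25
eef_pos: [0.4656, -0.0243, 0.0814]
tool_rot: [0.11, 0.994, -0.0, 0.0]
wrist_force: [0.8, 0.0, -2.2]
gripper_width: 0.0292
finger_force: 30.0
time_s: 14.88
eef_pos: [0.4658, -0.0242, 0.0811]
tool_rot: [0.11, 0.994, 0.0, 0.0]
wrist_force: [-0.4, -0.0, 1.0]
gripper_width: 0.0291
finger_force: 30.0
```

```bash
python3 -m handwheel '[{"dp":[0,0,0],"yaw":0},{"dp":[0,0,0],"yaw":0},{"dp":[0,0,0],"yaw":0},{"dp":[0,0,0],"yaw":0},{"dp":[0,0,-0.01],"yaw":0}]' 0.06
python3 -m handwheel '[{"dp":[0,0,-0.02],"yaw":0},{"dp":[0,0,-0.05],"yaw":0},{"dp":[0,0,-0.08],"yaw":0},{"dp":[0,0,-0.1],"yaw":0},{"dp":[0,0,-0.1],"yaw":0}]'
python3 -c "
from h import *
goto(.516,.399,.19)"
```

```text
time_s: 15.5
eef_pos: [0.465, -0.0244, 0.0908]
tool_rot: [0.11, 0.994, -0.0, -0.001]
wrist_force: [-0.2, 1.0, 0.5]
gripper_width: 0.0594
finger_force: 0.0
time_s: 16.12
eef_pos: [0.4666, -0.0243, 0.1928]
tool_rot: [0.11, 0.994, 0.001, 0.002]
wrist_force: [-0.6, -0.4, -0.0]
gripper_width: 0.0602
finger_force: 0.0
t 16.125 at [ 0.4666 -0.0243  0.1928] ydir 77.3 tilt [0.0033 0.0008] F [-0.6 -0.4 -0. ] w 0.0602 -> dp mm [ 44.6 423.8   3.3]
```

```bash
python3 -m handwheel '[{"dp":[0.002,0.02,0],"yaw":0},{"dp":[0.006,0.06,0],"yaw":0},{"dp":[0.011,0.105,0],"yaw":0},{"dp":[0.016,0.15,0],"yaw":0},{"dp":[0.021,0.2,0],"yaw":0}]'
python3 -m handwheel '[{"dp":[0.005,0.05,0],"yaw":0},{"dp":[0.01,0.1,0],"yaw":0},{"dp":[0.016,0.15,0],"yaw":0},{"dp":[0.021,0.195,0],"yaw":0},{"dp":[0.0236,0.2238,0],"yaw":0}]'
python3 -m handwheel '[{"dp":[0,0,0],"yaw":0},{"dp":[0,0,0.01],"yaw":0},{"dp":[0,0,0.02],"yaw":0},{"dp":[0,0,0.03],"yaw":0},{"dp":[0,0,0.03],"yaw":0}]'
python3 - <<'E'
from h import *
goto(.516,.399,.106)
d=snapshot('wrist');cv2.imwrite('pics/w3.png',d['img'][...,::-1]); 
for n,p in dict(am=(.516,.399,.138),tin=(.506,.338,.044)).items(): print(n,proj(d,p).round(0))
E
```

```text
time_s: 16.75
eef_pos: [0.4886, 0.1764, 0.1902]
tool_rot: [0.111, 0.994, -0.0, -0.0]
wrist_force: [0.4, -0.0, 1.0]
gripper_width: 0.0603
finger_force: 0.0
time_s: 17.38
eef_pos: [0.514, 0.4013, 0.1893]
tool_rot: [0.109, 0.994, -0.001, -0.001]
wrist_force: [0.3, -0.4, 0.8]
gripper_width: 0.06
finger_force: 0.0
time_s: 18.0
eef_pos: [0.5145, 0.3982, 0.1598]
tool_rot: [0.111, 0.994, -0.001, -0.001]
wrist_force: [0.2, -0.3, 0.2]
gripper_width: 0.0603
finger_force: 0.0
t 18.0 at [0.5145 0.3982 0.1598] ydir 77.3 tilt [-0.0014 -0.0013] F [ 0.2 -0.3  0.2] w 0.0603 -> dp mm [-1.3  1.2 53.8]
am [259. 225.]
tin [200. 192.]
```

View pics/w3.png

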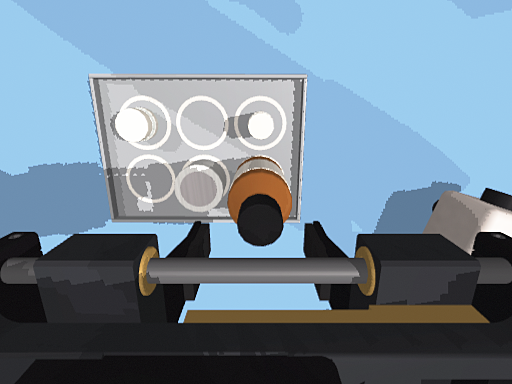

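Amber cap at (260,220), centred between the fingers; vacated rings at (151,178) and (201,122), tin at (202,187).

```bash
python3 - <<'E'
from h import *
d=snapshot('wrist')
for n,p,z in (('ring BR',(151,178),.004),('ring FM',(201.5,122),.004),('tin top',(202,188),.044),('amb',(260,221),.138)): print(n,onz(d,*p,z).round(4))
E
python3 -m handwheel '[{"dp":[0,0,0.015],"yaw":0},{"dp":[-0.001,0.001,0.03],"yaw":0},{"dp":[-0.001,0.001,0.045],"yaw":0},{"dp":[-0.001,0.001,0.053],"yaw":0},{"dp":[-0.001,0.001,0.053],"yaw":0}]'
python3 -m handwheel '[{"dp":[0,0,0],"yaw":0},{"dp":[0,0,0],"yaw":0},{"dp":[0,0,0],"yaw":0},{"dp":[0,0,0],"yaw":0},{"dp":[0,0,0],"yaw":0}]' 0 30
python3 -m handwheel '[{"dp":[0,0,-0.01],"yaw":0},{"dp":[0,0,-0.03],"yaw":0},{"dp":[0,0,-0.055],"yaw":0},{"dp":[0,0,-0.075],"yaw":0},{"dp":[0,0,-0.08],"yaw":0}]'
python3 -c "
from h import *
goto(.551,-.030,.185)"
```

```text
ring BR [0.4875 0.2755 0.004 ]
ring FM [0.4385 0.3515 0.004 ]
tin top [0.5031 0.3416 0.044 ]
amb [0.5139 0.4004 0.138 ]
time_s: 18.73
eef_pos: [0.5158, 0.3994, 0.107]
tool_rot: [0.11, 0.994, -0.001, -0.0]
wrist_force: [0.2, 0.1, 0.2]
gripper_width: 0.0597
finger_force: 0.0
time_s: 19.35
eef_pos: [0.5164, 0.4, 0.1083]
tool_rot: [0.11, 0.994, 0.0, 0.0]
wrist_force: [-1.2, 0.1, 2.3]
gripper_width: 0.0331
finger_force: 30.0
time_s: 19.98
eef_pos: [0.5169, 0.4003, 0.1903]
tool_rot: [0.11, 0.994, 0.001, 0.001]
wrist_force: [0.1, 0.1, -2.7]
gripper_width: 0.0331
finger_force: 30.0
t 19.975 at [0.5169 0.4003 0.1903] ydir 77.3 tilt [0.0022 0.0021] F [ 0.1  0.1 -2.7] w 0.0331 -> dp mm [-127.6 -412.3    4.5]
```

```bash
python3 -m handwheel '[{"dp":[-0.005,-0.015,0],"yaw":0},{"dp":[-0.015,-0.05,0],"yaw":0},{"dp":[-0.03,-0.097,0],"yaw":0},{"dp":[-0.045,-0.145,0],"yaw":0},{"dp":[-0.06,-0.193,0],"yaw":0}]'
python3 -m handwheel '[{"dp":[-0.015,-0.048,0],"yaw":0},{"dp":[-0.03,-0.096,0],"yaw":0},{"dp":[-0.046,-0.15,0],"yaw":0},{"dp":[-0.06,-0.195,0],"yaw":0},{"dp":[-0.0676,-0.2193,0],"yaw":0}]'
python3 -m handwheel '[{"dp":[0,0,0.015],"yaw":0},{"dp":[0,0,0.04],"yaw":0},{"dp":[0,0,0.06],"yaw":0},{"dp":[0,0,0.07],"yaw":0},{"dp":[0,0,0.07],"yaw":0}]'
python3 -c "
from h import *
goto(.551,-.030,.1065)"
```

```text
time_s: 20.6
eef_pos: [0.5317, 0.195, 0.1868]
tool_rot: [0.111, 0.994, -0.001, -0.001]
wrist_force: [0.8, -0.6, -2.9]
gripper_width: 0.0331
finger_force: 30.0
time_s: 21.22
eef_pos: [0.5489, -0.035, 0.187]
tool_rot: [0.112, 0.994, -0.001, -0.001]
wrist_force: [0.2, 0.3, -3.1]
gripper_width: 0.0332
finger_force: 30.0
time_s: 21.85
eef_pos: [0.5494, -0.0303, 0.117]
tool_rot: [0.11, 0.994, -0.0, -0.001]
wrist_force: [1.0, 0.4, -2.8]
gripper_width: 0.0333
finger_force: 30.0
t 21.85 at [ 0.5494 -0.0303  0.117 ] ydir 77.4 tilt [-0.002  -0.0002] F [ 1.   0.4 -2.8] w 0.0333 -> dp mm [-1.5  0.7 10.5]
```

```bash
python3 -m handwheel '[{"dp":[-0.001,0,0.003],"yaw":0},{"dp":[-0.001,0,0.006],"yaw":0},{"dp":[-0.001,0,0.008],"yaw":0},{"dp":[-0.001,0,0.009],"yaw":0},{"dp":[-0.001,0,0.0095],"yaw":0}]'
python3 -m handwheel '[{"dp":[0,0,0.0003],"yaw":0},{"dp":[0,0,0.0006],"yaw":0},{"dp":[0,0,0.001],"yaw":0},{"dp":[0,0,0.001],"yaw":0},{"dp":[0,0,0.001],"yaw":0}]'
```

```text
time_s: 22.48
eef_pos: [0.5513, -0.0307, 0.1085]
tool_rot: [0.11, 0.994, 0.0, 0.0]
wrist_force: [0.2, 0.4, -2.3]
gripper_width: 0.0333
finger_force: 30.0
time_s: 23.1
eef_pos: [0.5513, -0.0307, 0.1075]
tool_rot: [0.11, 0.994, -0.0, -0.0]
wrist_force: [0.2, -0.1, -3.1]
gripper_width: 0.0332
finger_force: 30.0
```

```bash
python3 -m handwheel '[{"dp":[0,0,0.0003],"yaw":0},{"dp":[0,0,0.0006],"yaw":0},{"dp":[0,0,0.001],"yaw":0},{"dp":[0,0,0.001],"yaw":0},{"dp":[0,0,0.001],"yaw":0}]'
```

```text
time_s: 23.72
eef_pos: [0.5518, -0.0307, 0.1072]
tool_rot: [0.11, 0.994, 0.0, 0.001]
wrist_force: [-1.1, -0.1, 5.4]
gripper_width: 0.0333
finger_force: 30.0
```

```bash
python3 -m handwheel '[{"dp":[0,0,0],"yaw":0},{"dp":[0,0,0],"yaw":0},{"dp":[0,0,0],"yaw":0},{"dp":[0,0,0],"yaw":0},{"dp":[0,0,-0.01],"yaw":0}]' 0.06
python3 -m handwheel '[{"dp":[0,0,-0.02],"yaw":0},{"dp":[0,0,-0.05],"yaw":0},{"dp":[0,0,-0.07],"yaw":0},{"dp":[0,0,-0.08],"yaw":0},{"dp":[0,0,-0.08],"yaw":0}]'
python3 -c "
from h import *
goto(.504,.340,.197)"
```

```text
time_s: 24.35
eef_pos: [0.5507, -0.0308, 0.1162]
tool_rot: [0.11, 0.994, -0.0, -0.001]
wrist_force: [0.1, 0.3, 1.1]
gripper_width: 0.0597
finger_force: 0.0
time_s: 24.98
eef_pos: [0.5516, -0.0307, 0.197]
tool_rot: [0.11, 0.994, 0.0, 0.001]
wrist_force: [-0.0, -0.6, -0.1]
gripper_width: 0.0596
finger_force: 0.0
t 24.975 at [ 0.5516 -0.0307  0.197 ] ydir 77.3 tilt [0.0011 0.0002] F [-0.  -0.6 -0.1] w 0.0596 -> dp mm [1.277e+02 3.513e+02 1.000e-01]
```

```bash
python3 -m handwheel '[{"dp":[0.007,0.02,0],"yaw":0},{"dp":[0.02,0.055,0],"yaw":0},{"dp":[0.035,0.096,0],"yaw":0},{"dp":[0.05,0.138,0],"yaw":0},{"dp":[0.065,0.179,0],"yaw":0}]' 0.085
python3 -m handwheel '[{"dp":[0.015,0.041,0],"yaw":0},{"dp":[0.03,0.083,0],"yaw":0},{"dp":[0.045,0.124,0],"yaw":0},{"dp":[0.057,0.157,0],"yaw":0},{"dp":[0.0627,0.1723,0],"yaw":0}]'
python3 -m handwheel '[{"dp":[0,0,0.03],"yaw":0},{"dp":[0,0,0.07],"yaw":0},{"dp":[0,0,0.1],"yaw":0},{"dp":[0,0,0.11],"yaw":0},{"dp":[0,0,0.11],"yaw":0}]'
python3 - <<'E'
from h import *
goto(.504,.340,.012)
d=snapshot('wrist');cv2.imwrite('pics/w4.png',d['img'][...,::-1]); 
for n,p in dict(tin=(.504,.340,.044)).items(): print(n,proj(d,p).round(0),proj(d,(.504,.350,.044)).round(0),proj(d,(.514,.340,.044)).round(0))
E
```

```text
time_s: 25.6
eef_pos: [0.5263, 0.1594, 0.1954]
tool_rot: [0.11, 0.994, -0.0, -0.001]
wrist_force: [0.6, -0.0, -0.5]
gripper_width: 0.0845
finger_force: 0.0
time_s: 26.22
eef_pos: [0.5024, 0.3418, 0.1951]
tool_rot: [0.109, 0.994, -0.001, -0.001]
wrist_force: [-0.0, -0.4, 0.3]
gripper_width: 0.0851
finger_force: 0.0
time_s: 26.85
eef_pos: [0.5038, 0.3393, 0.0863]
tool_rot: [0.111, 0.994, -0.0, -0.0]
wrist_force: [-0.0, 0.2, 1.1]
gripper_width: 0.085
finger_force: 0.0
t 26.85 at [0.5038 0.3393 0.0863] ydir 77.3 tilt [-0.0005 -0.0009] F [-0.   0.2  1.1] w 0.085 -> dp mm [-0.1  0.8 74.3]
tin [259. 213.] [271. 210.] [261. 224.]
```

View pics/w4.png

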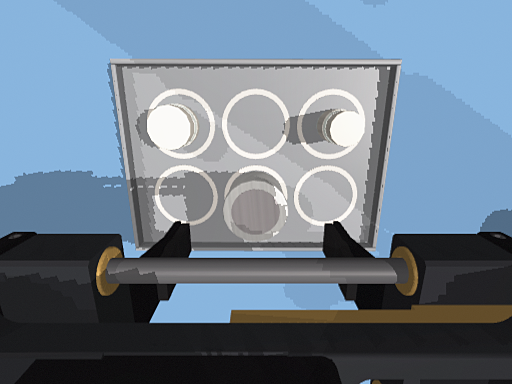

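Tin top at (255,211), about 3 mm right of where I assumed; fingers straddle it.

```bash
python3 -m handwheel '[{"dp":[0,-0.001,0.02],"yaw":0},{"dp":[0.0005,-0.0025,0.045],"yaw":0},{"dp":[0.0005,-0.0025,0.064],"yaw":0},{"dp":[0.0005,-0.0025,0.073],"yaw":0},{"dp":[0.0005,-0.0025,0.074],"yaw":0}]'
python3 -m handwheel '[{"dp":[0,0,0],"yaw":0},{"dp":[0,0,0],"yaw":0},{"dp":[0,0,0],"yaw":0},{"dp":[0,0,0],"yaw":0},{"dp":[0,0,0],"yaw":0}]' 0 20
python3 -m handwheel '[{"dp":[0,0,-0.02],"yaw":0},{"dp":[0,0,-0.06],"yaw":0},{"dp":[0,0,-0.1],"yaw":0},{"dp":[0,0,-0.14],"yaw":0},{"dp":[0,0,-0.17],"yaw":0}]'
python3 - <<'E'
from h import *
goto(.503,-.356,.185)
d=snapshot('side');cv2.imwrite('pics/s2.png',cv2.resize(d['img'][60:300,110:400,::-1],None,fx=2.4,fy=2.4))
E
```

```text
time_s: 27.52
eef_pos: [0.5027, 0.3378, 0.0125]
tool_rot: [0.11, 0.994, -0.0, -0.0]
wrist_force: [0.1, -0.5, 1.2]
gripper_width: 0.0851
finger_force: 0.0
time_s: 28.15
eef_pos: [0.5027, 0.3378, 0.0126]
tool_rot: [0.11, 0.994, 0.0, 0.0]
wrist_force: [-0.4, -0.2, 1.3]
gripper_width: 0.0503
finger_force: 20.0
time_s: 28.78
eef_pos: [0.5031, 0.3378, 0.186]
tool_rot: [0.11, 0.994, 0.001, 0.001]
wrist_force: [-0.9, 0.3, -0.7]
gripper_width: 0.0498
finger_force: 20.0
t 28.775 at [0.5031 0.3378 0.186 ] ydir 77.3 tilt [0.0021 0.0017] F [-0.9  0.3 -0.7] w 0.0498 -> dp mm [-1.522e+02 -6.769e+02 -2.000e-01]
```

View pics/s2.png

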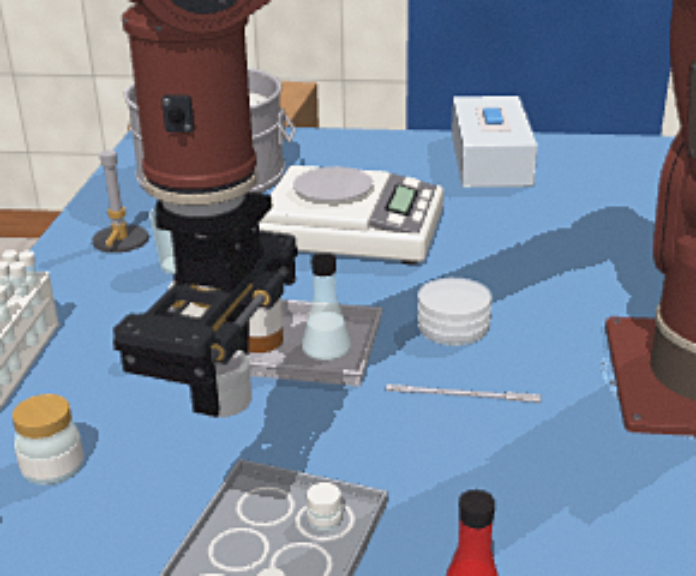

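Tin is held (crop (235,385)), amber and flask standing in the steel tray. Carry it at this height over them to the pan.

```bash
python3 -m handwheel '[{"dp":[-0.004,-0.018,0],"yaw":0},{"dp":[-0.012,-0.055,0],"yaw":0},{"dp":[-0.023,-0.104,0],"yaw":0},{"dp":[-0.034,-0.154,0],"yaw":0},{"dp":[-0.046,-0.204,0],"yaw":0}]'
python3 -m handwheel '[{"dp":[-0.011,-0.05,0],"yaw":0},{"dp":[-0.022,-0.1,0],"yaw":0},{"dp":[-0.034,-0.15,0],"yaw":0},{"dp":[-0.045,-0.2,0],"yaw":0},{"dp":[-0.056,-0.25,0],"yaw":0}]'
python3 -m handwheel '[{"dp":[-0.011,-0.05,0],"yaw":0},{"dp":[-0.022,-0.1,0],"yaw":0},{"dp":[-0.034,-0.15,0],"yaw":0},{"dp":[-0.043,-0.19,0],"yaw":0},{"dp":[-0.05,-0.223,0],"yaw":0}]'
python3 -m handwheel '[{"dp":[0,0,0.02],"yaw":0},{"dp":[0,0,0.04],"yaw":0},{"dp":[0,0,0.05],"yaw":0},{"dp":[0,0,0.05],"yaw":0},{"dp":[0,0,0.05],"yaw":0}]'
python3 - <<'E'
from h import *
goto(.503,-.356,.0905)
d=snapshot('wrist');sd=snapshot('side'); cv2.imwrite('pics/w5.png',np.hstack([d['img'][...,::-1][:300,100:440],cv2.resize(sd['img'][100:200,190:300,::-1],(330,300))]))
print(proj(d,(.503,-.356,.082)))
E
```

```text
time_s: 29.45
eef_pos: [0.5017, 0.1254, 0.1818]
tool_rot: [0.111, 0.994, -0.0, -0.001]
wrist_force: [0.2, 0.8, -0.2]
gripper_width: 0.0501
finger_force: 20.0
time_s: 30.08
eef_pos: [0.5009, -0.1301, 0.1819]
tool_rot: [0.111, 0.994, 0.0, -0.001]
wrist_force: [-0.3, -0.0, -1.7]
gripper_width: 0.0498
finger_force: 20.0
time_s: 30.7
eef_pos: [0.5003, -0.3585, 0.1818]
tool_rot: [0.111, 0.994, 0.0, -0.001]
wrist_force: [-0.5, -0.4, -0.1]
gripper_width: 0.0501
finger_force: 20.0
time_s: 31.32
eef_pos: [0.503, -0.3559, 0.133]
tool_rot: [0.11, 0.994, -0.0, 0.0]
wrist_force: [-0.2, -0.2, -0.1]
gripper_width: 0.0502
finger_force: 20.0
t 31.325 at [ 0.503  -0.3559  0.133 ] ydir 77.4 tilt [ 0.0007 -0.0003] F [-0.2 -0.2 -0.1] w 0.0502 -> dp mm [ 0.  -0.1 42.5]
[257.52196988 208.87836989]
```

View pics/w5.png

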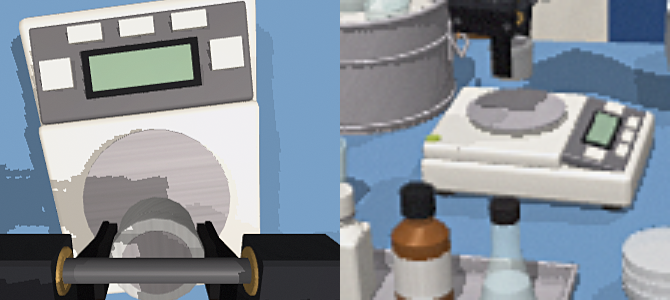

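Run:
```python
from h import *
d=snapshot('wrist')
for p in((180,203),(331,203),(255,128),(195,165),(310,160)):
    w=onz(d,*p,.082)[:2]; print(p,w.round(4),np.linalg.norm(w-[.503,-.356]).round(4))
g=cv2.cvtColor(d['img'],cv2.COLOR_RGB2HSV); print([g[v,255].tolist() for v in range(120,136,2)])
```

```text
(180, 203) [ 0.4843 -0.4169] 0.0637
(331, 203) [ 0.5112 -0.2967] 0.0599
(255, 128) [ 0.4393 -0.3441] 0.0648
(195, 165) [ 0.4567 -0.3961] 0.0613
(310, 160) [ 0.4725 -0.3076] 0.0572
[[150, 1, 240], [150, 1, 240], [0, 1, 240], [0, 1, 241], [150, 1, 229], [3, 11, 205], [6, 13, 203], [0, 10, 195]]
```

```bash
python3 -m handwheel '[{"dp":[0.001,-0.001,0.012],"yaw":0},{"dp":[0.002,-0.001,0.025],"yaw":0},{"dp":[0.002,-0.001,0.035],"yaw":0},{"dp":[0.002,-0.001,0.039],"yaw":0},{"dp":[0.002,-0.001,0.041],"yaw":0}]'
python3 -m handwheel '[{"dp":[0,0,0.0005],"yaw":0},{"dp":[0,0,0.001],"yaw":0},{"dp":[0,0,0.001],"yaw":0},{"dp":[0,0,0.001],"yaw":0},{"dp":[0,0,0.001],"yaw":0}]'
```

```text
time_s: 32.1
eef_pos: [0.5003, -0.3567, 0.0912]
tool_rot: [0.11, 0.994, -0.0, -0.0]
wrist_force: [0.3, 0.3, -0.8]
gripper_width: 0.0501
finger_force: 20.0
time_s: 32.72
eef_pos: [0.5005, -0.3567, 0.0907]
tool_rot: [0.11, 0.994, -0.0, 0.0]
wrist_force: [0.1, 0.7, 1.5]
gripper_width: 0.05
finger_force: 20.0
```

```bash
python3 -m handwheel '[{"dp":[0,0,0.0003],"yaw":0},{"dp":[0,0,0.0005],"yaw":0},{"dp":[0,0,0.0005],"yaw":0},{"dp":[0,0,0.0005],"yaw":0},{"dp":[0,0,0.0005],"yaw":0}]'
python3 -m handwheel '[{"dp":[0,0,0],"yaw":0},{"dp":[0,0,0],"yaw":0},{"dp":[0,0,0],"yaw":0},{"dp":[0,0,0],"yaw":0},{"dp":[0,0,-0.01],"yaw":0}]' 0.075
python3 -m handwheel '[{"dp":[0,0,-0.02],"yaw":0},{"dp":[0,0,-0.05],"yaw":0},{"dp":[0,0,-0.08],"yaw":0},{"dp":[0,0,-0.095],"yaw":0},{"dp":[0,0,-0.095],"yaw":0}]'
python3 - <<'E'
from h import *
goto(.551,-.0305,.195)
d=snapshot('wrist');sd=snapshot('side'); cv2.imwrite('pics/w6.png',np.hstack([d['img'][...,::-1][:300,100:440],cv2.resize(sd['img'][100:200,190:300,::-1],(330,300))]))
E
```

```text
time_s: 33.35
eef_pos: [0.5005, -0.3568, 0.0906]
tool_rot: [0.11, 0.994, 0.0, 0.0]
wrist_force: [-1.6, 0.5, 6.5]
gripper_width: 0.0498
finger_force: 20.0
time_s: 33.98
eef_pos: [0.4999, -0.3564, 0.0996]
tool_rot: [0.11, 0.994, 0.0, -0.001]
wrist_force: [-0.2, 0.2, -0.6]
gripper_width: 0.0745
finger_force: 0.0
time_s: 34.6
eef_pos: [0.5009, -0.3571, 0.1963]
tool_rot: [0.11, 0.994, -0.0, 0.001]
wrist_force: [-0.3, 0.2, 0.6]
gripper_width: 0.0749
finger_force: 0.0
t 34.6 at [ 0.5009 -0.3571  0.1963] ydir 77.3 tilt [ 0.0021 -0.0008] F [-0.3  0.2  0.6] w 0.0749 -> dp mm [ 22.7 329.6   1.1]
```

View pics/w6.png

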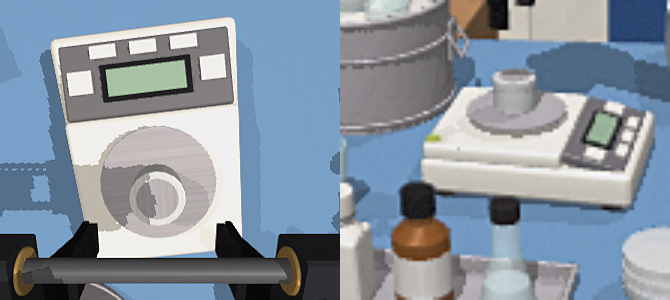

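Run:
```python
from h import *
d=snapshot('wrist')
P=np.array([onz(d,*p,.082)[:2] for p in((200,182),(316,182),(258,126),(258,238))]); A=np.c_[2*P,np.ones(4)]; s=np.linalg.lstsq(A,(P**2).sum(1),rcond=None)[0]
print('pan',s[:2].round(4),'r',np.sqrt(s[2]+s[0]**2+s[1]**2).round(4)); print('tin',onz(d,257,198,.122).round(4))
```

```text
pan [ 0.4972 -0.3551] r 0.0595
tin [ 0.4976 -0.3563  0.122 ]
```

```bash
python3 -m handwheel '[{"dp":[0.002,0.025,0],"yaw":0},{"dp":[0.005,0.065,0],"yaw":0},{"dp":[0.009,0.11,0],"yaw":0},{"dp":[0.012,0.155,0],"yaw":0},{"dp":[0.015,0.2,0],"yaw":0}]' 0.06
python3 -m handwheel '[{"dp":[0.003,0.04,0],"yaw":0},{"dp":[0.005,0.08,0],"yaw":0},{"dp":[0.007,0.11,0],"yaw":0},{"dp":[0.0077,0.1296,0],"yaw":0},{"dp":[0.0077,0.1296,0],"yaw":0}]'
python3 -c "
from h import *
goto(.5515,-.0307,.1075)"
```

```text
time_s: 35.38
eef_pos: [0.5291, -0.1566, 0.1939]
tool_rot: [0.11, 0.994, -0.0, -0.001]
wrist_force: [0.2, -0.1, -0.4]
gripper_width: 0.06
finger_force: 0.0
time_s: 36.0
eef_pos: [0.5503, -0.0291, 0.1942]
tool_rot: [0.109, 0.994, -0.0, -0.001]
wrist_force: [0.0, 0.3, 0.5]
gripper_width: 0.0602
finger_force: 0.0
t 36.0 at [ 0.5503 -0.0291  0.1942] ydir 77.5 tilt [-0.0012 -0.0003] F [0.  0.3 0.5] w 0.0602 -> dp mm [-1.6 -1.3 86.7]
```

```bash
python3 -m handwheel '[{"dp":[0,0,0.03],"yaw":0},{"dp":[0,0,0.06],"yaw":0},{"dp":[0,0,0.08],"yaw":0},{"dp":[0,0,0.087],"yaw":0},{"dp":[0,0,0.087],"yaw":0}]'
python3 -m handwheel '[{"dp":[0,0,0],"yaw":0},{"dp":[0,0,0],"yaw":0},{"dp":[0,0,0],"yaw":0},{"dp":[0,0,0],"yaw":0},{"dp":[0,0,0],"yaw":0}]' 0 30
python3 -c "
from h import *
goto(.5515,-.0307,.1075)"
python3 -m handwheel '[{"dp":[0,0,-0.01],"yaw":0},{"dp":[0,0,-0.03],"yaw":0},{"dp":[0,0,-0.055],"yaw":0},{"dp":[0,0,-0.075],"yaw":0},{"dp":[0,0,-0.08],"yaw":0}]'
python3 -c "
from h import *
goto(.5160,.3996,.185)"
```

```text
time_s: 36.62
eef_pos: [0.5503, -0.0312, 0.108]
tool_rot: [0.111, 0.994, -0.0, -0.0]
wrist_force: [0.1, -1.1, 0.3]
gripper_width: 0.0597
finger_force: 0.0
time_s: 37.25
eef_pos: [0.5507, -0.0301, 0.1083]
tool_rot: [0.11, 0.994, 0.0, 0.0]
wrist_force: [0.4, -0.2, 2.5]
gripper_width: 0.0332
finger_force: 30.0
t 37.25 at [ 0.5507 -0.0301  0.1083] ydir 77.3 tilt [0.0005 0.0001] F [ 0.4 -0.2  2.5] w 0.0332 -> dp mm [-0.9 -0.4  0.8]
time_s: 37.88
eef_pos: [0.551, -0.0302, 0.1893]
tool_rot: [0.11, 0.994, 0.0, 0.001]
wrist_force: [0.3, 0.1, -3.0]
gripper_width: 0.0335
finger_force: 30.0
t 37.875 at [ 0.551  -0.0302  0.1893] ydir 77.3 tilt [0.0018 0.0003] F [ 0.3  0.1 -3. ] w 0.0335 -> dp mm [128.4 411.6   4.4]
```

```bash
python3 -m handwheel '[{"dp":[0.005,0.015,0],"yaw":0},{"dp":[0.015,0.05,0],"yaw":0},{"dp":[0.03,0.097,0],"yaw":0},{"dp":[0.045,0.145,0],"yaw":0},{"dp":[0.06,0.193,0],"yaw":0}]'
python3 -m handwheel '[{"dp":[0.015,0.048,0],"yaw":0},{"dp":[0.03,0.096,0],"yaw":0},{"dp":[0.046,0.15,0],"yaw":0},{"dp":[0.06,0.195,0],"yaw":0},{"dp":[0.0684,0.2186,0],"yaw":0}]'
python3 -m handwheel '[{"dp":[0,0,0.015],"yaw":0},{"dp":[0,0,0.04],"yaw":0},{"dp":[0,0,0.06],"yaw":0},{"dp":[0,0,0.07],"yaw":0},{"dp":[0,0,0.07],"yaw":0}]'
python3 -c "
from h import *
goto(.5160,.3996,.1093)"
```

```text
time_s: 38.5
eef_pos: [0.5328, 0.174, 0.1867]
tool_rot: [0.11, 0.994, -0.0, -0.001]
wrist_force: [0.7, 0.7, -1.9]
gripper_width: 0.0332
finger_force: 30.0
time_s: 39.12
eef_pos: [0.5126, 0.4034, 0.1861]
tool_rot: [0.108, 0.994, -0.0, -0.001]
wrist_force: [-0.5, -0.3, -2.2]
gripper_width: 0.0331
finger_force: 30.0
time_s: 39.75
eef_pos: [0.5152, 0.3989, 0.1172]
tool_rot: [0.111, 0.994, -0.001, -0.0]
wrist_force: [-0.2, -0.6, -2.7]
gripper_width: 0.0334
finger_force: 30.0
t 39.75 at [0.5152 0.3989 0.1172] ydir 77.3 tilt [-0.001  -0.0011] F [-0.2 -0.6 -2.7] w 0.0334 -> dp mm [-0.6  0.8  7.9]
```

```bash
python3 -m handwheel '[{"dp":[0,0.0005,0.002],"yaw":0},{"dp":[0,0.0005,0.004],"yaw":0},{"dp":[0,0.0005,0.006],"yaw":0},{"dp":[0,0.0005,0.007],"yaw":0},{"dp":[0,0.0005,0.0075],"yaw":0}]'
python3 -m handwheel '[{"dp":[0,0,0.0003],"yaw":0},{"dp":[0,0,0.0006],"yaw":0},{"dp":[0,0,0.0008],"yaw":0},{"dp":[0,0,0.0008],"yaw":0},{"dp":[0,0,0.0008],"yaw":0}]'
```

```text
time_s: 40.38
eef_pos: [0.5156, 0.4001, 0.1104]
tool_rot: [0.11, 0.994, -0.0, -0.0]
wrist_force: [0.2, -0.1, -1.9]
gripper_width: 0.0333
finger_force: 30.0
time_s: 41.0
eef_pos: [0.5155, 0.4001, 0.1097]
tool_rot: [0.11, 0.994, -0.0, -0.0]
wrist_force: [-0.6, 0.3, -2.5]
gripper_width: 0.0335
finger_force: 30.0
```

```bash
python3 -m handwheel '[{"dp":[0,0,0.0003],"yaw":0},{"dp":[0,0,0.0006],"yaw":0},{"dp":[0,0,0.0009],"yaw":0},{"dp":[0,0,0.0009],"yaw":0},{"dp":[0,0,0.0009],"yaw":0}]'
```

```text
time_s: 41.62
eef_pos: [0.5158, 0.4002, 0.1093]
tool_rot: [0.11, 0.994, 0.0, 0.0]
wrist_force: [-1.8, -1.2, 5.8]
gripper_width: 0.033
finger_force: 30.0
```

Contact; release, rise and go to the flask.

```bash
python3 -m handwheel '[{"dp":[0,0,0],"yaw":0},{"dp":[0,0,0],"yaw":0},{"dp":[0,0,0],"yaw":0},{"dp":[0,0,0],"yaw":0},{"dp":[0,0,-0.01],"yaw":0}]' 0.06
python3 -m handwheel '[{"dp":[0,0,-0.02],"yaw":0},{"dp":[0,0,-0.05],"yaw":0},{"dp":[0,0,-0.065],"yaw":0},{"dp":[0,0,-0.07],"yaw":0},{"dp":[0,0,-0.07],"yaw":0}]'
python3 -c "
from h import *
goto(.4656,-.0242,.188)"
```

```text
time_s: 42.25
eef_pos: [0.5151, 0.3997, 0.1183]
tool_rot: [0.11, 0.994, -0.001, -0.001]
wrist_force: [0.1, 0.1, 0.2]
gripper_width: 0.0598
finger_force: 0.0
time_s: 42.88
eef_pos: [0.5154, 0.4001, 0.1885]
tool_rot: [0.11, 0.994, -0.0, -0.0]
wrist_force: [0.3, 0.1, -0.5]
gripper_width: 0.06
finger_force: 0.0
t 42.875 at [0.5154 0.4001 0.1885] ydir 77.3 tilt [-0.0002 -0.0001] F [ 0.3  0.1 -0.5] w 0.06 -> dp mm [ -44.4 -424.9    0.6]
```

```bash
python3 -m handwheel '[{"dp":[-0.002,-0.02,0],"yaw":0},{"dp":[-0.006,-0.06,0],"yaw":0},{"dp":[-0.011,-0.105,0],"yaw":0},{"dp":[-0.016,-0.15,0],"yaw":0},{"dp":[-0.021,-0.2,0],"yaw":0}]'
python3 -m handwheel '[{"dp":[-0.005,-0.05,0],"yaw":0},{"dp":[-0.01,-0.1,0],"yaw":0},{"dp":[-0.016,-0.15,0],"yaw":0},{"dp":[-0.021,-0.195,0],"yaw":0},{"dp":[-0.0234,-0.2249,0],"yaw":0}]'
python3 -m handwheel '[{"dp":[0,0,0],"yaw":0},{"dp":[0,0,0.01],"yaw":0},{"dp":[0,0,0.025],"yaw":0},{"dp":[0,0,0.03],"yaw":0},{"dp":[0,0,0.03],"yaw":0}]'
python3 -c "
from h import *
goto(.4656,-.0242,.0812)"
```

```text
time_s: 43.5
eef_pos: [0.4912, 0.1975, 0.1879]
tool_rot: [0.111, 0.994, -0.0, -0.001]
wrist_force: [0.5, -0.5, 0.5]
gripper_width: 0.0605
finger_force: 0.0
time_s: 44.12
eef_pos: [0.464, -0.0274, 0.188]
tool_rot: [0.112, 0.994, 0.0, -0.001]
wrist_force: [0.2, 0.4, 0.0]
gripper_width: 0.0602
finger_force: 0.0
time_s: 44.75
eef_pos: [0.4654, -0.0239, 0.158]
tool_rot: [0.11, 0.994, -0.0, -0.001]
wrist_force: [0.4, 0.6, -1.2]
gripper_width: 0.0603
finger_force: 0.0
t 44.75 at [ 0.4654 -0.0239  0.158 ] ydir 77.4 tilt [-0.0014 -0.0006] F [ 0.4  0.6 -1.2] w 0.0603 -> dp mm [-0.4 -0.2 76.8]
```

```bash
python3 -m handwheel '[{"dp":[0,0,0.025],"yaw":0},{"dp":[0,0,0.05],"yaw":0},{"dp":[0,0,0.07],"yaw":0},{"dp":[0,0,0.0768],"yaw":0},{"dp":[0,0,0.0768],"yaw":0}]'
python3 -m handwheel '[{"dp":[0,0,0],"yaw":0},{"dp":[0,0,0],"yaw":0},{"dp":[0,0,0],"yaw":0},{"dp":[0,0,0],"yaw":0},{"dp":[0,0,0],"yaw":0}]' 0 30
python3 -m handwheel '[{"dp":[0,0,-0.01],"yaw":0},{"dp":[0,0,-0.03],"yaw":0},{"dp":[0,0,-0.055],"yaw":0},{"dp":[0,0,-0.075],"yaw":0},{"dp":[0,0,-0.08],"yaw":0}]'
python3 -c "
from h import *
goto(.4392,.3520,.16)"
```

```text
time_s: 45.38
eef_pos: [0.4659, -0.0242, 0.0822]
tool_rot: [0.11, 0.994, -0.0, -0.0]
wrist_force: [-0.9, -0.1, 0.0]
gripper_width: 0.0601
finger_force: 0.0
time_s: 46.0
eef_pos: [0.4659, -0.024, 0.0822]
tool_rot: [0.11, 0.994, 0.0, 0.0]
wrist_force: [0.8, 0.1, 0.9]
gripper_width: 0.0295
finger_force: 30.0
time_s: 46.62
eef_pos: [0.4662, -0.0243, 0.1633]
tool_rot: [0.11, 0.994, 0.0, 0.001]
wrist_force: [-0.7, 1.0, -3.3]
gripper_width: 0.0289
finger_force: 30.0
t 46.625 at [ 0.4662 -0.0243  0.1633] ydir 77.3 tilt [0.0018 0.0005] F [-0.7  1.  -3.3] w 0.0289 -> dp mm [108.9 361.2   3.4]
```

```bash
python3 -m handwheel '[{"dp":[0.005,0.015,0],"yaw":0},{"dp":[0.014,0.045,0],"yaw":0},{"dp":[0.026,0.085,0],"yaw":0},{"dp":[0.038,0.125,0],"yaw":0},{"dp":[0.05,0.167,0],"yaw":0}]'
python3 -m handwheel '[{"dp":[0.014,0.045,0],"yaw":0},{"dp":[0.028,0.09,0],"yaw":0},{"dp":[0.043,0.14,0],"yaw":0},{"dp":[0.054,0.175,0],"yaw":0},{"dp":[0.0589,0.1942,0],"yaw":0}]'
python3 -m handwheel '[{"dp":[0,0,0.0],"yaw":0},{"dp":[0,0,0.02],"yaw":0},{"dp":[0,0,0.05],"yaw":0},{"dp":[0,0,0.07],"yaw":0},{"dp":[0,0,0.07],"yaw":0}]'
python3 -c "
from h import *
goto(.4392,.3520,.0832)"
```

```text
time_s: 47.25
eef_pos: [0.4522, 0.1517, 0.1608]
tool_rot: [0.11, 0.994, -0.0, -0.001]
wrist_force: [0.6, -0.4, -2.1]
gripper_width: 0.0295
finger_force: 30.0
time_s: 47.88
eef_pos: [0.4366, 0.3545, 0.1605]
tool_rot: [0.109, 0.994, -0.001, -0.001]
wrist_force: [0.3, -0.4, -2.9]
gripper_width: 0.0291
finger_force: 30.0
time_s: 48.5
eef_pos: [0.4382, 0.3495, 0.0905]
tool_rot: [0.111, 0.994, -0.002, -0.001]
wrist_force: [-0.2, 0.1, -2.0]
gripper_width: 0.029
finger_force: 30.0
t 48.5 at [0.4382 0.3495 0.0905] ydir 77.2 tilt [-0.0023 -0.0031] F [-0.2  0.1 -2. ] w 0.029 -> dp mm [-0.4  2.7  7.2]
```

```bash
python3 -m handwheel '[{"dp":[0,0.0005,0.002],"yaw":0},{"dp":[0,0.001,0.004],"yaw":0},{"dp":[0,0.001,0.005],"yaw":0},{"dp":[0,0.001,0.006],"yaw":0},{"dp":[0,0.001,0.0065],"yaw":0}]'
python3 -m handwheel '[{"dp":[0,0,0.0003],"yaw":0},{"dp":[0,0,0.0006],"yaw":0},{"dp":[0,0,0.0008],"yaw":0},{"dp":[0,0,0.0008],"yaw":0},{"dp":[0,0,0.0008],"yaw":0}]'
```

```text
time_s: 49.12
eef_pos: [0.4389, 0.3531, 0.0855]
tool_rot: [0.11, 0.994, -0.0, -0.0]
wrist_force: [0.6, -0.0, -2.5]
gripper_width: 0.0293
finger_force: 30.0
time_s: 49.75
eef_pos: [0.4389, 0.3531, 0.0847]
tool_rot: [0.11, 0.994, 0.0, 0.0]
wrist_force: [-0.6, -0.5, -1.9]
gripper_width: 0.0294
finger_force: 30.0
```

```bash
python3 -m handwheel '[{"dp":[0,-0.0005,0.0004],"yaw":0},{"dp":[0,-0.0008,0.0008],"yaw":0},{"dp":[0,-0.0008,0.0012],"yaw":0},{"dp":[0,-0.0008,0.0015],"yaw":0},{"dp":[0,-0.0008,0.0015],"yaw":0}]'
python3 -m handwheel '[{"dp":[0,0,0.0002],"yaw":0},{"dp":[0,0,0.0004],"yaw":0},{"dp":[0,0,0.0005],"yaw":0},{"dp":[0,0,0.0005],"yaw":0},{"dp":[0,0,0.0005],"yaw":0}]'
```

```text
time_s: 50.38
eef_pos: [0.4387, 0.3523, 0.0832]
tool_rot: [0.11, 0.994, 0.0, 0.0]
wrist_force: [0.4, -0.8, -1.9]
gripper_width: 0.0294
finger_force: 30.0
time_s: 51.0
eef_pos: [0.4389, 0.3525, 0.0832]
tool_rot: [0.11, 0.994, 0.0, 0.0]
wrist_force: [-1.6, -1.4, 6.2]
gripper_width: 0.0294
finger_force: 30.0
```

```bash
python3 -m handwheel '[{"dp":[0,0,0],"yaw":0},{"dp":[0,0,0],"yaw":0},{"dp":[0,0,0],"yaw":0},{"dp":[0,0,0],"yaw":0},{"dp":[0,0,-0.01],"yaw":0}]' 0.06
python3 -m handwheel '[{"dp":[0,0,-0.02],"yaw":0},{"dp":[0,0,-0.05],"yaw":0},{"dp":[0,0,-0.08],"yaw":0},{"dp":[0,0,-0.095],"yaw":0},{"dp":[0,0,-0.095],"yaw":0}]'
python3 -c "
from h import *
goto(.6357,-.0366,.188)"
```

```text
time_s: 51.62
eef_pos: [0.4383, 0.3519, 0.0923]
tool_rot: [0.11, 0.994, -0.001, -0.0]
wrist_force: [0.4, -0.7, 0.7]
gripper_width: 0.0595
finger_force: 0.0
time_s: 52.25
eef_pos: [0.4391, 0.3527, 0.1886]
tool_rot: [0.11, 0.994, 0.001, 0.001]
wrist_force: [0.1, 0.2, -0.3]
gripper_width: 0.0601
finger_force: 0.0
t 52.25 at [0.4391 0.3527 0.1886] ydir 77.3 tilt [0.0013 0.0014] F [ 0.1  0.2 -0.3] w 0.0601 -> dp mm [-2.771e+02 -3.367e+02  3.000e-01]
```

```bash
python3 -m handwheel '[{"dp":[-0.015,-0.018,0],"yaw":0},{"dp":[-0.045,-0.055,0],"yaw":0},{"dp":[-0.08,-0.097,0],"yaw":0},{"dp":[-0.115,-0.14,0],"yaw":0},{"dp":[-0.15,-0.182,0],"yaw":0}]'
python3 -m handwheel '[{"dp":[-0.035,-0.042,0],"yaw":0},{"dp":[-0.07,-0.085,0],"yaw":0},{"dp":[-0.1,-0.122,0],"yaw":0},{"dp":[-0.12,-0.146,0],"yaw":0},{"dp":[-0.1271,-0.1547,0],"yaw":0}]'
python3 -m handwheel '[{"dp":[0,0,0],"yaw":0},{"dp":[0,0,0.01],"yaw":0},{"dp":[0,0,0.025],"yaw":0},{"dp":[0,0,0.03],"yaw":0},{"dp":[0,0,0.03],"yaw":0}]'
python3 -c "
from h import *
goto(.6357,-.0366,.098)"
```

```text
time_s: 52.88
eef_pos: [0.5451, 0.14, 0.1863]
tool_rot: [0.11, 0.994, -0.001, -0.001]
wrist_force: [0.4, 1.3, -0.5]
gripper_width: 0.06
finger_force: 0.0
time_s: 53.5
eef_pos: [0.6349, -0.0392, 0.1861]
tool_rot: [0.112, 0.994, -0.001, -0.001]
wrist_force: [0.0, 0.2, -0.3]
gripper_width: 0.0603
finger_force: 0.0
time_s: 54.12
eef_pos: [0.6348, -0.0366, 0.157]
tool_rot: [0.11, 0.994, -0.0, -0.001]
wrist_force: [-0.9, 0.2, 0.6]
gripper_width: 0.0601
finger_force: 0.0
t 54.125 at [ 0.6348 -0.0366  0.157 ] ydir 77.4 tilt [-0.0012 -0.0001] F [-0.9  0.2  0.6] w 0.0601 -> dp mm [-0.9  0.2 59. ]
```

```bash
python3 -m handwheel '[{"dp":[0,0,0.02],"yaw":0},{"dp":[0,0,0.04],"yaw":0},{"dp":[0,0,0.053],"yaw":0},{"dp":[0,0,0.0588],"yaw":0},{"dp":[0,0,0.0588],"yaw":0}]'
python3 -m handwheel '[{"dp":[0,0,0],"yaw":0},{"dp":[0,0,0],"yaw":0},{"dp":[0,0,0],"yaw":0},{"dp":[0,0,0],"yaw":0},{"dp":[0,0,0],"yaw":0}]' 0 30
python3 -m handwheel '[{"dp":[0,0,-0.01],"yaw":0},{"dp":[0,0,-0.03],"yaw":0},{"dp":[0,0,-0.055],"yaw":0},{"dp":[0,0,-0.075],"yaw":0},{"dp":[0,0,-0.08],"yaw":0}]'
python3 -c "
from h import *
goto(.4888,.2760,.177)"
```

```text
time_s: 54.75
eef_pos: [0.6351, -0.0371, 0.0985]
tool_rot: [0.11, 0.994, -0.0, -0.0]
wrist_force: [0.7, 0.2, 0.1]
gripper_width: 0.06
finger_force: 0.0
time_s: 55.38
eef_pos: [0.6354, -0.0369, 0.0991]
tool_rot: [0.11, 0.994, 0.0, 0.0]
wrist_force: [0.5, 0.3, 2.8]
gripper_width: 0.0332
finger_force: 30.0
time_s: 56.0
eef_pos: [0.6361, -0.0371, 0.1811]
tool_rot: [0.11, 0.994, 0.0, 0.001]
wrist_force: [-0.2, -1.0, -2.1]
gripper_width: 0.0334
finger_force: 30.0
t 56.0 at [ 0.6361 -0.0371  0.1811] ydir 77.3 tilt [0.0029 0.0002] F [-0.2 -1.  -2.1] w 0.0334 -> dp mm [212.4 273.2   3.7]
```

```bash
python3 -m handwheel '[{"dp":[0.01,0.013,0],"yaw":0},{"dp":[0.03,0.039,0],"yaw":0},{"dp":[0.058,0.075,0],"yaw":0},{"dp":[0.086,0.111,0],"yaw":0},{"dp":[0.114,0.147,0],"yaw":0}]'
python3 -m handwheel '[{"dp":[0.028,0.036,0],"yaw":0},{"dp":[0.055,0.071,0],"yaw":0},{"dp":[0.077,0.1,0],"yaw":0},{"dp":[0.092,0.118,0],"yaw":0},{"dp":[0.0984,0.1262,0],"yaw":0}]'
python3 -m handwheel '[{"dp":[0,0,0],"yaw":0},{"dp":[0,0,0.02],"yaw":0},{"dp":[0,0,0.05],"yaw":0},{"dp":[0,0,0.068],"yaw":0},{"dp":[0,0,0.068],"yaw":0}]'
python3 -m handwheel '[{"dp":[0,0,0],"yaw":0},{"dp":[0,0,0],"yaw":0},{"dp":[0,0,0],"yaw":0},{"dp":[0,0,0],"yaw":0},{"dp":[0,0,0],"yaw":0}]'
python3 -c "
from h import *
goto(.4888,.2760,.1)"
```

```text
time_s: 56.62
eef_pos: [0.5541, 0.1338, 0.1777]
tool_rot: [0.11, 0.994, -0.0, -0.001]
wrist_force: [0.4, 1.3, -2.3]
gripper_width: 0.0329
finger_force: 30.0
time_s: 57.25
eef_pos: [0.4858, 0.278, 0.1779]
tool_rot: [0.109, 0.994, -0.0, -0.001]
wrist_force: [0.4, 0.8, -2.8]
gripper_width: 0.0331
finger_force: 30.0
time_s: 57.88
eef_pos: [0.4874, 0.2749, 0.1096]
tool_rot: [0.111, 0.994, -0.001, -0.001]
wrist_force: [-0.2, -0.1, -1.7]
gripper_width: 0.033
finger_force: 30.0
time_s: 58.5
eef_pos: [0.4879, 0.2762, 0.111]
tool_rot: [0.11, 0.994, 0.0, 0.0]
wrist_force: [0.7, 0.4, -2.2]
gripper_width: 0.0331
finger_force: 30.0
t 58.5 at [0.4879 0.2762 0.111 ] ydir 77.3 tilt [0.0001 0.0001] F [ 0.7  0.4 -2.2] w 0.0331 -> dp mm [-0.9  0.  11. ]
```

```bash
python3 -m handwheel '[{"dp":[-0.0005,0,0.003],"yaw":0},{"dp":[-0.0005,0,0.006],"yaw":0},{"dp":[-0.0005,0,0.0085],"yaw":0},{"dp":[-0.0005,0,0.0098],"yaw":0},{"dp":[-0.0005,0,0.0102],"yaw":0}]'
python3 -m handwheel '[{"dp":[0,0,0.0003],"yaw":0},{"dp":[0,0,0.0006],"yaw":0},{"dp":[0,0,0.001],"yaw":0},{"dp":[0,0,0.001],"yaw":0},{"dp":[0,0,0.001],"yaw":0}]'
```

```text
time_s: 59.12
eef_pos: [0.4883, 0.276, 0.1005]
tool_rot: [0.11, 0.994, -0.0, -0.0]
wrist_force: [0.7, 0.2, -2.1]
gripper_width: 0.0333
finger_force: 30.0
time_s: 59.75
eef_pos: [0.4886, 0.2761, 0.1001]
tool_rot: [0.11, 0.994, 0.0, 0.0]
wrist_force: [-2.0, -1.1, 5.1]
gripper_width: 0.0329
finger_force: 30.0
```

```bash
python3 -m handwheel '[{"dp":[0,0,0],"yaw":0},{"dp":[0,0,0],"yaw":0},{"dp":[0,0,0],"yaw":0},{"dp":[0,0,0],"yaw":0},{"dp":[0,0,-0.01],"yaw":0}]' 0.06
python3 -m handwheel '[{"dp":[0,0,-0.02],"yaw":0},{"dp":[0,0,-0.05],"yaw":0},{"dp":[0,0,-0.08],"yaw":0},{"dp":[0,0,-0.1],"yaw":0},{"dp":[0,0,-0.1],"yaw":0}]'
python3 -m handwheel '[{"dp":[-0.02,-0.03,0],"yaw":0},{"dp":[-0.05,-0.07,0],"yaw":0},{"dp":[-0.08,-0.12,0],"yaw":0},{"dp":[-0.1,-0.15,0],"yaw":0},{"dp":[-0.1,-0.15,0],"yaw":0}]'
python3 - <<'E'
from h import *
a=snapshot('top');b=snapshot('side')
cv2.imwrite('pics/f.png',np.hstack([cv2.resize(a['img'][140:235,90:205,::-1],None,fx=3.4,fy=3.4)[:322],cv2.resize(b['img'][110:345,150:350,::-1],(390,322))[:322]]))
E
```

```text
time_s: 60.38
eef_pos: [0.4879, 0.2757, 0.1093]
tool_rot: [0.11, 0.994, -0.001, -0.001]
wrist_force: [0.5, 0.7, 0.7]
gripper_width: 0.0594
finger_force: 0.0
time_s: 61.0
eef_pos: [0.4893, 0.2765, 0.2118]
tool_rot: [0.11, 0.994, 0.001, 0.001]
wrist_force: [-0.4, -0.7, -0.2]
gripper_width: 0.0598
finger_force: 0.0
time_s: 61.62
eef_pos: [0.5535, 0.1039, 0.209]
tool_rot: [0.113, 0.994, -0.001, -0.0]
wrist_force: [-0.2, 0.4, -0.1]
gripper_width: 0.0603
finger_force: 0.0
```

View pics/f.png

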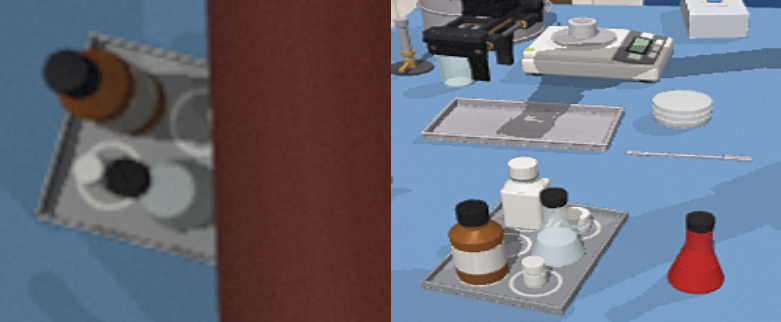

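All three vessels stand upright in their original places, the vials are untouched, and the tin is in the middle of the pan.

```bash
python3 -c "
from cell import *
print(job_done())"
```

```text
the job is handed in; nothing more can be done
None
```

The job is done and handed in at about 62 s: the tin stands within about 1–2 mm of the pan's centre, all three vessels are upright within about 1 mm of where I picked them up, and the vials and red flask were not touched.

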